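# Start the fume booth and raise its sash to the working mark

### The arm

A 6-joint arm with a two-finger parallel gripper is mounted at the origin on a cart in front of the work surface, level with it; the furniture and walls round the work are solid. World frame = base frame: x ahead of the robot, y to its left, z up, the work surface at z = 0. Lengths are in m, angles in rad, forces in N, time in s.
With the tool pointing down it reaches from about 0.3 to 0.775 m from the base axis. Payload 14.6 kg.
Tool frame: the origin (TCP) lies at the centre of the arm's flange, where the gripper is bolted on; the fingertips stand 199 mm ahead of it and the grasp point (between the pads) lies ctrl.tcp_to_grasp ahead of it (ctrl.tcp_to_grasp is the distance from the TCP to the grasp point, in m); z points along the fingers, y is the line along which they close (so a half turn about z gives the same grasp; the last joint's range is limited). The gripper opens to 94 mm and grips with 3 to 60 N. Pads are 16 mm wide; open, the fingers measure 119 mm over their backs; the gripper's body (75 mm by 177 mm) begins 78 mm behind the grasp point.
Start: joints at [1.212, 0.3, 1.521, -0, 1.321, -0.067], TCP at [0.158, 0.527, 0.405] pointing down, gripper open.
Joint ranges: [-3.03, 3.03], [-0.79, 2.21], [0.23, 2.52], [-1.04, 4.18], [0, 3.07], [-2.55, 2.55]. Speed limits (rad/s): [2.22, 2.22, 2.57, 3.14, 3.14, 3.14].

### API

Orientations are given as [roll, pitch, yaw] about the fixed x, y, z axes, in that order (R = Rz(yaw) Ry(pitch) Rx(roll)).
In Python, from station import ctrl gives the robot as it stands. The module is installed in compiled form; this text tells all that it offers.
- The arm moves only by the shell command python3 -m jog 'ROWS' [OPENING] [FORCE]. ROWS is JSON, a list of rows, each a list of 6 numbers: the shift along the tool's x, y, z in cm, then the turn, a rotation vector about the tool's x, y, z in rad. In form: [[tx, ty, tz, ax, ay, az], ...]. A call has 1 to 8 rows; each row is the pose to reach, as a shift and turn from the pose commanded when the call began, along the tool's axes at that moment; what a row does not reach only later rows make up. A row lasts 1/10 s, in which the tool goes at most 50 mm and 8.59 degrees, less where a joint would pass 70% of its speed; a pose out of reach is approached as far as the arm can. A call with a gripper value outside its range is refused whole. OPENING is the opening in per cent of the stroke, from 0 (shut) to 100 (fully open), set as the call begins (- or left out, the last holds). The fingers move at their own pace and stop on an object; FORCE is the grip in N (left out, the last holds). Time passes only in rows, so rows that repeat a pose let the fingers close. It gives the time, the measured TCP pose, the force, the opening and the grip force at its end, in the units of the state.
- ctrl.get_obs(): the state, without advancing time (a new reading comes with each control period).
- ctrl.camera(name): name is "side" or "top" or "wrist"; returns a dict with "img" (420x560x3 uint8, blue, green, red), "intrinsics" (3x3 intrinsics, pixels), "R" (3x3) and "t" (3): a world point X has camera coordinates R X + t. Camera axes: x right, y down, z forward; pixel columns grow to the right and rows downward; lengths in m; the calibration is good to about 2 mm. A picture is of the moment at which its call begins. There is no depth.
- ctrl.hand_in(): hands the job in; it is judged then, once.
The state is a dict: "time_s": time; "qpos": joint angles; "joint_vel": joint speeds; "tau": joint torques, N m; "ee_pos": TCP position; "eef_rot": TCP orientation; "force": force on the tool from outside, world axes, zero at the start; "moment": the same for the moment, N m; "grip_width": finger opening in m; "grip_force": force on a finger pad.
Only numpy, scipy, OpenCV 4.12 (cv2) and the standard library are available. Lean on these libraries where they do the work, as an engineer would, in place of code of your own. Each camera call takes 0.05 s, during which the arm holds its last target. There are 200 camera calls.

### The job

Get the small fume booth ready for soldering: first start its extractor by pressing the raised far end of the green rocker switch fully down, and only then push the clear sash up from beneath its lip until the lip is level with the red pointer on the right-hand post, and leave it standing there. Do all of this by touch, with the fingertips or the outside of the fingers: grip nothing, and leave the boards, bottle and tools where they are.

Things in the scene. Friction and masses are not known exactly. Their poses are not given: they have to be found in the camera images.
- booth: White fume booth, 200 mm deep, 320 wide, 450 high (560 with the blower on its roof). Origin: on the bench, mid-width, 110 mm behind its front face; z up, x into the booth (away from the robot), y to the left as one faces it. Posts at the front, y = -160 to -120 and 120 to 160; the sash slides between them, behind a fascia that begins 290 above the bench. Floor 38 high, 8 at the front edge.
- pod_top (a point): Middle of the sloping top of the grey switch pod (60 mm wide) that stands in front of the booth's left post, at x = -205 to -111 and y = 120 to 180 mm of the booth. The top rises away from the robot at 0.45 rad, from about 40 to 80 mm above the bench; this point is 60 mm above the bench. Axes as the booth's.
- fan_switch (a joint): Angle (rad) of the green rocker switch on the pod's sloping top, hinged about the booth's y axis. 0 = off: near half level with the panel, far half (farther from the robot, with a white bar) standing up. 0.4 = on: far half pressed down level with the panel, about 7 mm above it. It stays where it is left; about 4 N on the far half turn it. Each half is 22 mm long, 30 mm wide.
- switch_on_end (a point): Point on the top of the far half of the rocker, 14 mm from its hinge line, in the middle of its width: press here, downwards. It moves with the rocker, about 5 mm in all, along the panel's normal (up, leaning 0.45 rad towards the robot).
- sash (a joint): Height (m) of the clear sash (pane 236 x 215 mm in a thin frame) above its lowest position: 0 to 0.135, growing upwards; at 0 its lower edge is 100 mm above the bench. It weighs about 0.8 kg but is counterweighted (a brass weight in the left post's slot goes down as it goes up): 2 to 4 N move it and it stays where it is left.
- lip_middle (a point): Foremost point, half way along, of the aluminium lip at the foot of the sash, 5 mm above the lip's underside; axes as the booth's. The lip (sash_c1) is a shelf 10 mm thick, 234 wide, with a round nose, standing out 34 mm towards the robot from the sash's face (24 mm before the posts); flat and open below. A steep brow (sash_c2) over it, 10 to 50 mm above its underside, leaves little to pinch.
- lip_line (a point): Right-hand end of the lip's nose, 5 mm above the underside, where a short red line is painted: this is what must come level with the pointer.
- pointer: Red clamp, 48 x 16 mm, with a black thumb screw, fixed on the right-hand post at a height that differs from day to day; axes as the booth's. Origin: tip of its point, which points left at the lip's end.
- pointer_tip (a point): Tip of the red pointer: the height at which the lip must stand.
- board_b1: Circuit board, 74 x 73 x 17 mm, lying inside the booth; leave alone. Origin under its middle.
- flux_bottle: Needle bottle, 35 mm across, 104 mm high, standing inside the booth; leave alone. Origin under its middle.
- board_a1: Circuit board, 74 x 73 x 17 mm, on the bench in front of the booth; leave alone. Origin under its middle.
- board_a2: Another such board in front of the booth; leave alone.
- board_a3: Another such board in front of the booth; leave alone.
- tweezers_1: Steel tweezers, 125 mm long, 9 mm high, lying on the bench; leave alone. Origin under the middle.
- side_cutter: Blue side cutters, 118 mm long, 12 mm high, lying on the bench; leave alone. Origin under the middle.
- magnifier_lamp: Bench magnifier lamp, a fixed obstacle between the robot's right side and the booth: its round beige head, 165 mm across, hangs 190 to 225 mm above the bench just to the right of the booth's front; its sprung arm reaches 350 mm above the bench. Origin on the bench in the middle of it all; the head's middle lies about 130 mm to the left of it.
- test_box: Black test supply, a fixed obstacle 192 x 144 mm and 100 mm high, to the left of the booth's front and nearer the robot. Origin under its middle.

How it is judged:
On the way, in this order (a step that is already met when the one before it is completed fails the run):
1. the extractor's rocker switch is pressed on (value of joint fan_switch above 0.3 rad), for 0.1 s.
2. the fingers bear on the lip of the sash (contact force between any of the fingers, the arm and sash_c1 above 0.5 N), for 0.1 s.
3. the lip stands level with the red pointer (z of lip_line in the frame of pointer_tip between -0.008 and 0.008 m), for 0.2 s.
At the end, for the whole second after the job is handed in: The rocker switch is on (far end down, over 0.3 of 0.4 rad), and the red line on the lip stands at rest within 8 mm of the height of the pointer's tip (all of step 3 and value of joint fan_switch above 0.3 rad and velocity of joint sash between -0.005 and 0.005 m/s); the robot touches nothing.
It fails at once if the sash is raised by more than 15 mm while the extractor is off (value of joint fan_switch below 0.25 rad and distance of lip_line from where it was at the start of the episode above 0.015 m).
It fails at once if the lip is gripped between the fingers, above and below at once (contact force between the fingers and sash_c1 above 0.5 N and contact force between the fingers and sash_c2 above 0.5 N).
It fails at once if a board, the bottle or a tool is moved or lifted by more than 25 mm (distance of any of board_b1, flux_bottle, board_a1, board_a2, board_a3, tweezers_1, side_cutter from where it was at the start of the episode above 0.025 m).
It also fails if it takes over 48 s, if anything falls off the work surface, if the arm or the gripper's body presses on something with over 40 N, if the wrist force passes 120 N, or if a joint passes its speed limit or range.

## Working session

There is one attempt and no reset: what is moved stays moved. The work goes in short steps, Python scripts to look and compute and a shell command to move; the robot and the scene stay as the last step left them, time stands still between calls to the robot, and variables do not carry over. Pictures are saved under pics/ and viewed, at most 12 in all, crops included, and the job is handed in when it is done.

```bash
mkdir -p pics; cat > h.py <<'E'
import numpy as np,cv2
from station import ctrl
from scipy.spatial.transform import Rotation as Ro
def ray(c,u,v):
    d=np.linalg.inv(c["intrinsics"])@np.array([u,v,1.]);R=np.array(c["R"]);t=np.array(c["t"])
    return -R.T@t,R.T@d
def onz(c,u,v,z):
    o,d=ray(c,u,v);return o+d*(z-o[2])/d[2]
def two(c1,p1,c2,p2):
    o1,d1=ray(c1,*p1);o2,d2=ray(c2,*p2)
    s=np.linalg.lstsq(np.c_[d1,-d2],o2-o1,rcond=None)[0]
    a=o1+s[0]*d1;b=o2+s[1]*d2;return (a+b)/2,np.linalg.norm(a-b)
def proj(c,X):
    p=np.array(c["intrinsics"])@(np.array(c["R"])@X+np.array(c["t"]));return p[:2]/p[2]
E
python3 - <<'E'
from h import *
import pickle
C={}
for n in("side","top"):
    c=ctrl.camera(n);C[n]=c;cv2.imwrite(f"pics/{n}0.png",c["img"])
    print(n,-np.array(c["R"]).T@c["t"],np.array(c["R"])[2])
pickle.dump(C,open("c0.pkl","wb"))
o=ctrl.get_obs();print(o,ctrl.tcp_to_grasp)
E
```

```text
side [-0.02629709  1.11871562  0.68033505] [ 0.46655532 -0.76934005 -0.43639663]
top [0.32285231 0.15019073 1.54768141] [ 0.16669289 -0.00296648 -0.9860044 ]
{'time_s': 0.1, 'qpos': array([ 1.21236169e+00,  3.00408230e-01,  1.52152114e+00, -2.58941618e-06,
        1.32068661e+00, -6.65892632e-02]), 'joint_vel': array([ 0.00073122, -0.00144375, -0.0035271 , -0.00054775,  0.00113064,
       -0.00032395]), 'tau': array([ 3.28692076e-04, -5.32642436e+01, -3.53285801e+01,  7.08524091e-02,
        2.36697088e-02, -5.27292684e-05]), 'ee_pos': array([0.15823283, 0.5267157 , 0.40414606]), 'eef_rot': array([-3.14057142e+00, -6.55899552e-05,  2.84974789e+00]), 'force': array([-0.41520666, -0.87315285,  0.27471003]), 'moment': array([ 0.03383888, -0.01087481, -0.02929955]), 'grip_force': 0.0, 'grip_width': 0.09404496696398311} 0.1804
```

View pics/side0.png

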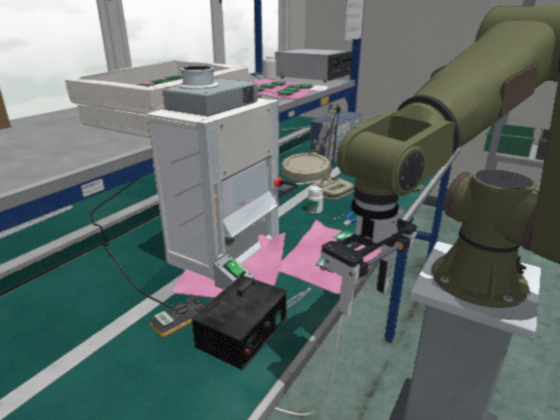

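View pics/top0.png

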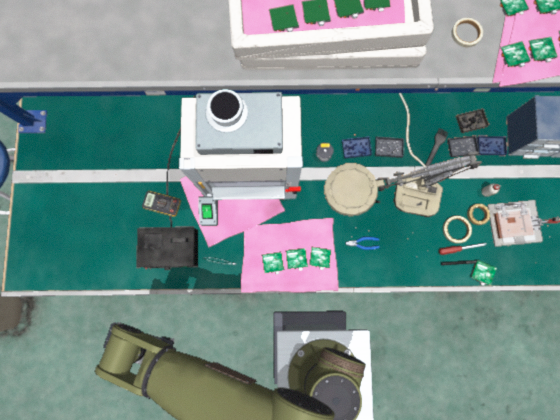

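The side view shows the booth with the green rocker at about (233,268) and the red pointer at about (281,184). In the top view the rocker is at about (208,211) and the pointer at (293,190). I'll enlarge both areas next.

```bash
python3 - <<'E'
from h import *
import pickle
C=pickle.load(open("c0.pkl","rb"))
a=C["side"]["img"][160:300,190:320];b=C["top"]["img"][140:260,170:310]
a=cv2.resize(a,(390*780//780,420),interpolation=3);b=cv2.resize(b,(409,351),interpolation=3)
m=np.zeros((420,799,3),np.uint8);m[:,:390]=a;m[:351,390:]=b
cv2.imwrite("pics/crop0.png",m)
for n,(x0,x1,y0,y1) in {"side":(190,320,160,300),"top":(170,310,140,260)}.items():
    im=C[n]["img"].astype(int);B,G,R_=im[...,0],im[...,1],im[...,2]
    for k,mk in {"red":(R_>150)&(G<80)&(B<90),"green":(G>110)&(R_<90)&(B<110)&(G-B>40)}.items():
        z=np.zeros(mk.shape,np.uint8);z[y0:y1,x0:x1]=mk[y0:y1,x0:x1]
        nn,l,s,ce=cv2.connectedComponentsWithStats(z)
        print(n,k,[(s[i].tolist(),ce[i].round(1).tolist()) for i in range(1,nn) if s[i][4]>3])
E
```

```text
side red [([274, 178, 8, 7, 26], [277.3, 180.9])]
side green [([227, 260, 16, 16, 119], [234.5, 268.0])]
top red [([286, 186, 15, 6, 60], [293.1, 188.7])]
top green [([202, 205, 10, 13, 104], [206.7, 211.2]), ([295, 250, 4, 1, 4], [296.5, 250.0]), ([302, 251, 3, 4, 11], [302.9, 252.4]), ([276, 253, 6, 6, 16], [278.8, 254.8])]
```

View pics/crop0.png

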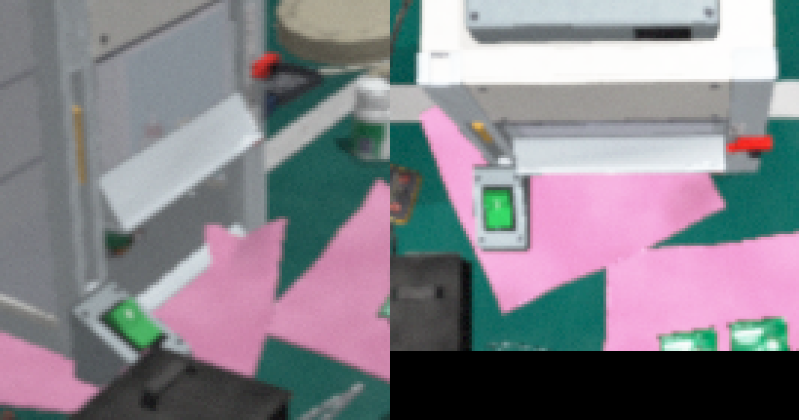

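```bash
python3 - <<'E'
from h import *
import pickle
C=pickle.load(open("c0.pkl","rb"));s,t=C["side"],C["top"]
for n,a,b in [("rocker",(234.5,268),(207,211)),("ptip",(274.3,182),(286.2,190)),("lipL",(230.7,236),(212.8,197.3)),("lipR",(277.3,205),(284.3,198.2))]:
    print(n,*two(s,a,t,b))
# pod far-top edge corners & roof front corners, booth yaw
for u,v in [(180,168),(301,167.5)]: print("roof",onz(t,u,v,.45))
for u,v in [(199,225.5),(217,225),(198.5,197),(217,197)]: print("pod",onz(t,u,v,.06))
for n,u,v in[("brd",272,263),("brd",297,259),("brd",320,258),("box",196,230),("box",196,268),("lamp",352,190)]:
  print(n,onz(t,u,v,{"brd":.017,"box":.1,"lamp":.225}[n]))
E
```

```text
rocker [0.56172484 0.39408239 0.06056829] 0.0011140462431312819
ptip [0.60419133 0.12305519 0.20599927] 0.0025186713085705924
lipL [0.59478489 0.3631235  0.13423381] 0.0027883168986207697
lipR [0.59119358 0.12789767 0.13315844] 0.0011883168980191888
roof [0.61333038 0.40238016 0.45      ]
roof [0.61133786 0.0882553  0.45      ]
pod [0.51207673 0.42114862 0.06      ]
pod [0.51314333 0.35925882 0.06      ]
pod [0.61194302 0.42485099 0.06      ]
pod [0.61125578 0.36051248 0.06      ]
brd [0.38299465 0.17168826 0.017     ]
brd [0.39592295 0.08419161 0.017     ]
brd [0.39852608 0.00369742 0.017     ]
box [0.49195024 0.42358864 0.1       ]
box [0.36610629 0.42096939 0.1       ]
lamp [ 0.59691008 -0.0812745   0.225     ]
```

```bash
cat >> h.py <<'E'
def row(tip,pitch,L=.199,yaw=0.,start=None):
    """tip = world fingertip goal; pitch = angle of fingers below horizontal; yaw = heading. Row from the present pose"""
    o=ctrl.get_obs() if start is None else start
    R0=Ro.from_euler("xyz",o["eef_rot"])
    z=np.array([np.cos(pitch)*np.cos(yaw),np.cos(pitch)*np.sin(yaw),-np.sin(pitch)]);y=np.array([-np.sin(yaw),np.cos(yaw),0]);x=np.cross(y,z)
    R1=Ro.from_matrix(np.c_[x,y,z]);p=np.array(tip)-L*z
    print("tcp goal",p.round(3),"row",(R0.inv().apply(p-o["ee_pos"])*100).round(1),(R0.inv()*R1).as_rotvec().round(3))
E
python3 - <<'E'
from h import *
row([.54,.395,.18],np.pi/2-.45)
row([.558,.395,.108],np.pi/2-.45)
E
```

```text
tcp goal [0.453 0.395 0.359] row [-32.1  -4.1   4.5] [-0.067 -0.447 -0.287]
tcp goal [0.471 0.395 0.287] row [-33.8  -3.6  11.7] [-0.067 -0.447 -0.287]
```

```bash
python3 -m jog '[[-32,-4,4.5,-0.067,-0.447,-0.287],[-32,-4,4.5,-0.067,-0.447,-0.287],[-32,-4,4.5,-0.067,-0.447,-0.287],[-32,-4,4.5,-0.067,-0.447,-0.287],[-32,-4,4.5,-0.067,-0.447,-0.287],[-32,-4,4.5,-0.067,-0.447,-0.287],[-32,-4,4.5,-0.067,-0.447,-0.287],[-32,-4,4.5,-0.067,-0.447,-0.287]]' 0 20
python3 - <<'E'
from h import *
row([.558,.395,.108],np.pi/2-.45)
c=ctrl.camera("wrist");s=ctrl.camera("side")
cv2.imwrite("pics/w1.png",np.hstack([cv2.resize(c["img"],(400,300)),cv2.resize(s["img"][150:330,150:390],(400,300))]))
print(proj(c,np.array([.5745,.395,.077])),c["img"].shape)
E
```

```text
time_s: 0.9
ee_pos: [0.4556, 0.3946, 0.3584]
eef_rot: [-3.141, 0.449, 3.138]
force: [-0.6, 0.8, 1.0]
grip_width: 0.033
grip_force: 0.0
tcp goal [0.471 0.395 0.287] row [1.7 0.  7.1] [-0.002 -0.001 -0.003]
[282.74666531 195.98104327] (420, 560, 3)
```

View pics/w1.png

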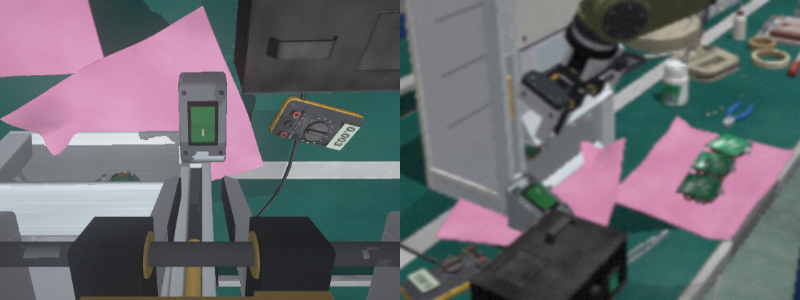

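Both views show the tool poised above the rocker. In the wrist view (at 400 px width) the rocker is at x 192–213, y 105–145 with its bar near (202,132), which agrees with my estimate to a few mm.

```bash
python3 -m jog '[[2,0,4,0,0,0],[2,0,8,0,0,0],[2,0,8,0,0,0],[2,0,8,0,0,0]]'
python3 -m jog '[[0,0,1.5,0,0,0],[0,0,2.2,0,0,0],[0,0,2.6,0,0,0]]'
```

```text
time_s: 1.4
ee_pos: [0.4692, 0.3973, 0.2797]
eef_rot: [3.14, 0.45, -3.141]
force: [0.2, 0.4, 0.2]
grip_width: 0.0003
grip_force: 0.0
time_s: 1.7
ee_pos: [0.4817, 0.3968, 0.2564]
eef_rot: [3.139, 0.453, 3.141]
force: [0.2, -0.8, 7.6]
grip_width: 0.0008
grip_force: 3.2
```

```bash
python3 -m jog '[[0,0,0.3,0,0,0],[0,0,0.5,0,0,0],[0,0,0.6,0,0,0],[0,0,0.6,0,0,0]]'
```

```text
time_s: 2.1
ee_pos: [0.4842, 0.3968, 0.2519]
eef_rot: [3.138, 0.453, 3.141]
force: [-2.2, -1.5, 9.5]
grip_width: 0.0003
grip_force: 4.6
```

```bash
python3 -m jog '[[0,0,0.2,0,0,0],[0,0,0.3,0,0,0],[0,0,0.3,0,0,0]]'
```

```text
time_s: 2.4
ee_pos: [0.4847, 0.3971, 0.2514]
eef_rot: [3.139, 0.453, 3.14]
force: [-27.5, -11.1, 36.3]
grip_width: 0.0007
grip_force: 22.5
```

```bash
python3 -m jog '[[0,0,-2,0,0,0],[0,0,-6,0,0,0],[0,0,-8,0,0,0],[0,0,-8,0,0,0]]'
python3 - <<'E'
from h import *
c=ctrl.camera("wrist");s=ctrl.camera("side")
cv2.imwrite("pics/w2.png",np.hstack([cv2.resize(c["img"][100:280,180:420],(400,300)),cv2.resize(s["img"][220:310,190:310],(400,300))]))
E
```

```text
time_s: 2.8
ee_pos: [0.4499, 0.3968, 0.3227]
eef_rot: [3.136, 0.454, 3.141]
force: [-0.1, -0.7, 0.3]
grip_width: 0.0006
grip_force: 0.0
```

View pics/w2.png

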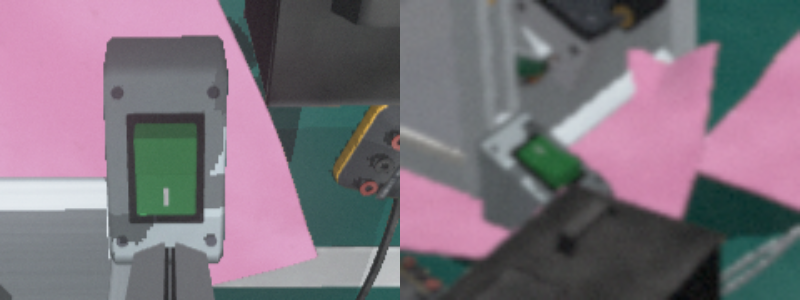

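The near half now looks tilted up and shaded, with the far (bar) half level at about (165,195) in the crop. The hard stop was felt at the predicted height, so the switch is on. Next is the pose under the lip.

```bash
python3 - <<'E'
from h import *
row([.52,.245,.14],.45)
E
```

```text
tcp goal [0.341 0.245 0.227] row [ 13.9 -15.1   3.5] [ 0.001 -0.67  -0.001]
```

```bash
python3 -m jog '[[14,-15,3.5,0,-0.67,0],[14,-15,3.5,0,-0.67,0],[14,-15,3.5,0,-0.67,0],[14,-15,3.5,0,-0.67,0],[14,-15,3.5,0,-0.67,0],[14,-15,3.5,0,-0.67,0],[14,-15,3.5,0,-0.67,0],[14,-15,3.5,0,-0.67,0]]'
python3 - <<'E'
from h import *
print(ctrl.get_obs()["qpos"].round(2))
row([.535,.245,.095],.45); row([.62,.245,.095],.45)
c=ctrl.camera("wrist");s=ctrl.camera("side")
cv2.imwrite("pics/w3.png",np.hstack([cv2.resize(c["img"],(400,300)),cv2.resize(s["img"][150:330,190:430],(400,300))]))
E
```

```text
time_s: 3.7
ee_pos: [0.3908, 0.201, 0.406]
eef_rot: [3.109, 1.023, -3.139]
force: [0.6, -0.3, -0.3]
grip_width: 0.0005
grip_force: 0.0
[ 0.45 -0.04  1.99 -1.04  0.4  -0.33]
tcp goal [0.356 0.245 0.182] row [21.   4.1  8.9] [ 0.035 -0.098 -0.   ]
tcp goal [0.441 0.245 0.182] row [16.5  3.9 16.1] [ 0.035 -0.098 -0.   ]
```

View pics/w3.png

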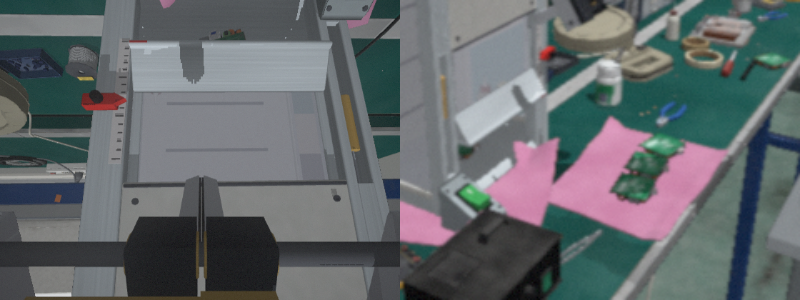

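The wrist view shows the lip and brow (rows 42–90) and the pointer tip at about (125,100), with the arm held at joint 4's limit. I'll turn the heading left so the wrist can bend sideways.

```bash
cat >> h.py <<'E'
def row2(tip,p,yaw,k=.5,L=.199):
    o=ctrl.get_obs();R0=Ro.from_euler("xyz",o["eef_rot"])
    z=np.array([np.cos(p)*np.cos(yaw),np.cos(p)*np.sin(yaw),-np.sin(p)])
    a=np.array([0,1,0])-z*z[1];a/=np.linalg.norm(a);b=np.array([0,-z[2],z[1]]);b/=np.linalg.norm(b)
    y=a*(1-k)+b*k;y/=np.linalg.norm(y);x=np.cross(y,z);R1=Ro.from_matrix(np.c_[x,y,z]);P=np.array(tip)-L*z
    print("tcp",P.round(3),"y",y.round(2),"row",(R0.inv().apply(P-o["ee_pos"])*100).round(1),(R0.inv()*R1).as_rotvec().round(3))
E
python3 - <<'E'
from h import *
row2([.53,.215,.20],.65,.45); 
E
```

```text
tcp [0.387 0.146 0.32 ] y [-0.13  0.92  0.37] row [ 7.6 -5.6  4. ] [-0.303  0.184  0.222]
```

```bash
python3 -m jog '[[7.6,-5.6,4,-0.3,0.18,0.22],[7.6,-5.6,4,-0.3,0.18,0.22],[7.6,-5.6,4,-0.3,0.18,0.22],[7.6,-5.6,4,-0.3,0.18,0.22],[7.6,-5.6,4,-0.3,0.18,0.22]]'
python3 - <<'E'
from h import *
print(ctrl.get_obs()["qpos"].round(2))
row2([.53,.215,.085],.65,.45)
E
```

```text
time_s: 4.3
ee_pos: [0.3856, 0.1633, 0.3361]
eef_rot: [2.797, 0.817, 3.004]
force: [-0.0, 0.0, -0.6]
grip_width: 0.0003
grip_force: 0.0
[ 0.31 -0.    2.11  0.04  0.17 -1.31]
tcp [0.387 0.146 0.205] y [-0.13  0.92  0.37] row [ 9.2 -4.7  8.1] [-0.112 -0.007  0.091]
```

```bash
python3 -m jog '[[9.2,-4.7,8,-0.11,0,0.09],[9.2,-4.7,8,-0.11,0,0.09],[9.2,-4.7,8,-0.11,0,0.09],[9.2,-4.7,8,-0.11,0,0.09],[9.2,-4.7,8,-0.11,0,0.09],[9.2,-4.7,8,-0.11,0,0.09]]'
python3 - <<'E'
from h import *
print(ctrl.get_obs()["qpos"].round(2))
row2([.53,.215,.085],.65,.45)
row2([.608,.25,.085],.65,.45)
s=ctrl.camera("side");cv2.imwrite("pics/s4.png",s["img"])
E
```

```text
time_s: 4.9
ee_pos: [0.3941, 0.1625, 0.2822]
eef_rot: [2.645, 0.745, 2.909]
force: [0.1, -0.2, 0.0]
grip_width: 0.0002
grip_force: 0.0
[ 0.29  0.12  2.14  1.36  0.12 -2.55]
tcp [0.387 0.146 0.205] y [-0.13  0.92  0.37] row [ 5.4 -4.1  4. ] [-0.03  -0.044 -0.003]
tcp [0.465 0.181 0.205] y [-0.13  0.92  0.37] row [ 0.4 -1.8 10.5] [-0.03  -0.044 -0.003]
```

View pics/s4.png

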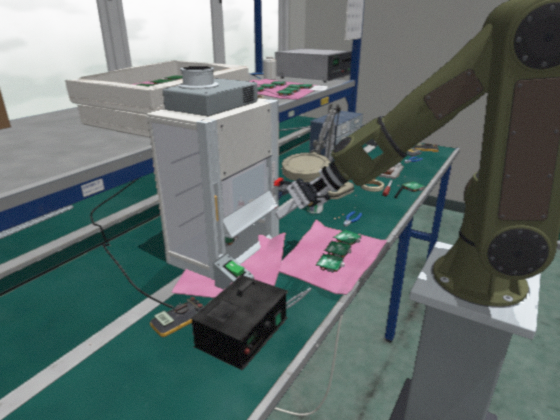

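The side view shows the gripper ahead of the booth, pointing at the lip at about (300,195), and clear of everything. Joint 6 is at its limit, so I'll give the tool a half turn about its own axis.

```bash
python3 -m jog '[[0,0,0,0,0,1],[0,0,0,0,0,1],[0,0,0,0,0,1],[0,0,0,0,0,1],[0,0,0,0,0,1],[0,0,0,0,0,1],[0,0,0,0,0,1]]'
python3 -m jog '[[0,0,0,0,0,1],[0,0,0,0,0,1],[0,0,0,0,0,1],[0,0,0,0,0,1],[0,0,0,0,0,1],[0,0,0,0,0,1],[0,0,0,0,0,1]]'
python3 -m jog '[[0,0,0,0,0,1.1],[0,0,0,0,0,1.1],[0,0,0,0,0,1.1],[0,0,0,0,0,1.1],[0,0,0,0,0,1.1],[0,0,0,0,0,1.1],[0,0,0,0,0,1.1],[0,0,0,0,0,1.1]]'
sed -i 's/y\/=np.linalg.norm(y);x=np.cross/y\/=-np.linalg.norm(y);x=np.cross/' h.py
python3 - <<'E'
from h import *
o=ctrl.get_obs();print(o["qpos"].round(2));print(o["ee_pos"]+.199*Ro.from_euler("xyz",o["eef_rot"]).as_matrix()[:,2])
row2([.53,.215,.085],.65,.45)
E
```

```text
time_s: 5.65
ee_pos: [0.394, 0.1625, 0.283]
eef_rot: [2.276, 0.071, 2.074]
force: [-1.0, 0.5, 0.0]
grip_width: 0.0006
grip_force: 0.0
time_s: 6.35
ee_pos: [0.394, 0.1625, 0.2829]
eef_rot: [2.512, -0.644, 1.323]
force: [0.4, 0.1, 0.8]
grip_width: 0.0003
grip_force: 0.0
time_s: 7.15
ee_pos: [0.394, 0.1625, 0.2829]
eef_rot: [-2.68, -0.764, -0.182]
force: [-0.8, -0.0, 0.2]
grip_width: 0.0005
grip_force: 0.0
[0.29 0.11 2.14 1.35 0.12 0.56]
[0.53127697 0.22748177 0.15434583]
tcp [0.387 0.146 0.205] y [ 0.13 -0.92 -0.37] row [-5.6  3.9  4. ] [0.029 0.044 0.039]
```

```bash
python3 -m jog '[[-5.6,3.9,4,0.03,0.04,0.04],[-5.6,3.9,4,0.03,0.04,0.04],[-5.6,3.9,4,0.03,0.04,0.04],[-5.6,3.9,4,0.03,0.04,0.04],[-5.6,3.9,4,0.03,0.04,0.04],[-5.6,3.9,4,0.03,0.04,0.04]]'
python3 - <<'E'
from h import *
o=ctrl.get_obs();print(o["qpos"].round(2));print(o["ee_pos"]+.199*Ro.from_euler("xyz",o["eef_rot"]).as_matrix()[:,2])
row2([.608,.25,.085],.5,.45,.3)
row2([.608,.25,.085],.5,.45,.5)
E
```

```text
time_s: 7.75
ee_pos: [0.3872, 0.146, 0.2047]
eef_rot: [-2.602, -0.782, -0.251]
force: [0.6, 0.3, -0.1]
grip_width: 0.0006
grip_force: 0.0
[ 0.24  0.28  2.21  2.55  0.3  -0.66]
[0.52905022 0.21526939 0.08354375]
tcp [0.451 0.174 0.18 ] y [ 0.24 -0.91 -0.34] row [ 2.2 -0.8  7. ] [ 0.062  0.141 -0.082]
tcp [0.451 0.174 0.18 ] y [ 0.17 -0.89 -0.43] row [ 2.2 -0.8  7. ] [0.07  0.138 0.033]
```

```bash
python3 -m jog '[[2.2,-0.8,7,0.07,0.14,0.03],[2.2,-0.8,7,0.07,0.14,0.03],[2.2,-0.8,7,0.07,0.14,0.03],[2.2,-0.8,7,0.07,0.14,0.03]]'
python3 - <<'E'
from h import *
o=ctrl.get_obs();print(o["qpos"].round(2));M=Ro.from_euler("xyz",o["eef_rot"]).as_matrix();print(o["ee_pos"]+.199*M[:,2])
print("1cm up in tool", M.T@[0,0,1])
c=ctrl.camera("wrist");s=ctrl.camera("side")
cv2.imwrite("pics/w5.png",np.hstack([cv2.resize(c["img"],(400,300)),cv2.resize(s["img"][150:270,200:360],(400,300))]))
E
```

```text
time_s: 8.15
ee_pos: [0.4512, 0.1741, 0.1817]
eef_rot: [-2.412, -0.876, -0.41]
force: [0.0, 0.4, -0.9]
grip_width: 0.0001
grip_force: 0.0
[ 0.27  0.46  2.05  2.78  0.46 -0.82]
[0.60867177 0.25022855 0.08669888]
1cm up in tool [ 0.76834884 -0.42643949 -0.4772729 ]
```

View pics/w5.png

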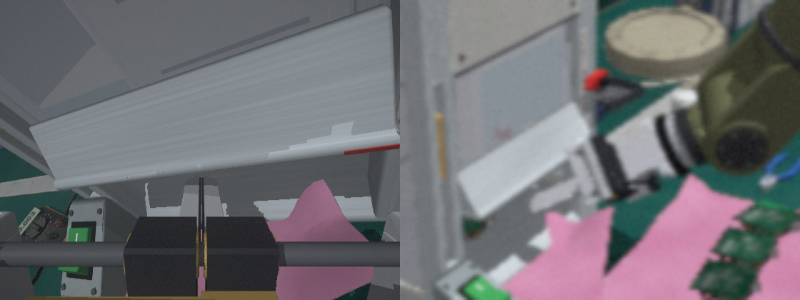

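The fingertips sit just under the lip (wrist view, about (180,180)), and the body is clear of the brow. Now I raise them.

```bash
python3 -m jog '[[0.8,-0.4,-0.5,0,0,0],[1.2,-0.65,-0.7,0,0,0],[1.5,-0.85,-0.95,0,0,0],[1.5,-0.85,-0.95,0,0,0]]'
```

```text
time_s: 8.65
ee_pos: [0.4516, 0.174, 0.2037]
eef_rot: [-2.406, -0.88, -0.419]
force: [-0.2, -1.2, -0.9]
grip_width: 0.0004
grip_force: 0.0
```

```bash
python3 -m jog '[[0.4,-0.2,-0.25,0,0,0],[0.8,-0.4,-0.5,0,0,0],[0.8,-0.4,-0.5,0,0,0]]'
```

```text
time_s: 8.95
ee_pos: [0.4517, 0.1736, 0.2136]
eef_rot: [-2.406, -0.879, -0.418]
force: [-0.2, 0.4, -0.1]
grip_width: 0.0003
grip_force: 0.1
```

```bash
python3 -m jog '[[0.4,-0.2,-0.25,0,0,0],[0.8,-0.4,-0.5,0,0,0],[0.8,-0.4,-0.5,0,0,0]]'
python3 - <<'E'
from h import *
c=ctrl.camera("wrist");s=ctrl.camera("side")
cv2.imwrite("pics/w6.png",np.hstack([cv2.resize(c["img"],(400,300)),cv2.resize(s["img"][170:250,220:327],(400,300),interpolation=3)]))
E
```

```text
time_s: 9.25
ee_pos: [0.4518, 0.1731, 0.2239]
eef_rot: [-2.406, -0.879, -0.419]
force: [1.1, 0.1, 0.1]
grip_width: 0.0005
grip_force: 0.1
```

View pics/w6.png

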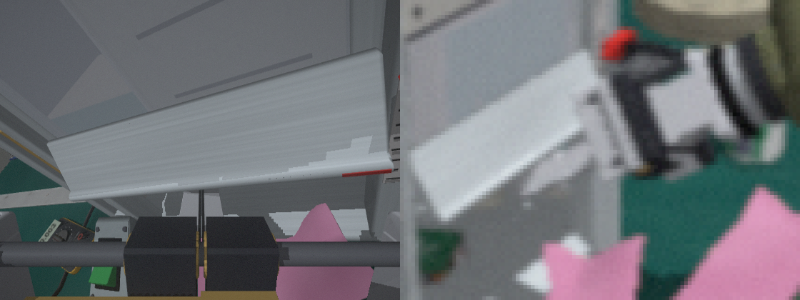

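```bash
cat > m.py <<'E'
from h import *
c=ctrl.camera("wrist");s=ctrl.camera("side");t=ctrl.camera("top")
for z in(.128,.138,.148,.158): print(z,proj(s,np.array([.593,.363,z])).round(1))
for n,q in(("w",c),("t",t),("s",s)):
    im=q["img"].astype(int);m=((im[...,2]>100)&(im[...,2]>1.8*im[...,1])&(im[...,2]>1.8*im[...,0])).astype(np.uint8)
    if n=="s": m[:,:255]=0;m[:,300:]=0;m[:150]=0;m[230:]=0
    if n=="t": m[:,:270]=0;m[:,310:]=0;m[:170]=0;m[215:]=0
    nn,l,st,ce=cv2.connectedComponentsWithStats(m)
    for i in range(1,nn):
        if st[i][4]>3:
            o,d=ray(q,*ce[i]);P=o+d*(.592-o[0])/d[0];print(n,st[i],ce[i].round(1),"on lip plane",P.round(4))
E
python3 m.py
```

```text
0.128 [230.9 238.1]
0.138 [230.7 234.8]
0.148 [230.5 231.6]
0.158 [230.3 228.3]
w [557 103   3   7  13] [558.4 105.8] on lip plane [0.592  0.1321 0.2113]
w [479 235  69   9 126] [513.8 239.4] on lip plane [0.592  0.1389 0.1566]
t [285 186  16   6  70] [293.2 189. ] on lip plane [0.592  0.1028 0.2731]
s [274 178   9   8  41] [277.5 181.3] on lip plane [0.592  0.1261 0.2121]
```

The lip has already risen from 0.133 to about 0.157 m; contact is light and the sash follows. The pointer is at about 0.206–0.211 m, so I'll lift 4 cm more and measure again.

```bash
python3 -m jog '[[0.5,-0.28,-0.3,0,0,0],[1.0,-0.55,-0.6,0,0,0],[1.5,-0.85,-0.95,0,0,0],[2.0,-1.1,-1.25,0,0,0],[2.5,-1.4,-1.55,0,0,0],[2.8,-1.55,-1.75,0,0,0],[3.0,-1.65,-1.85,0,0,0],[3.0,-1.65,-1.85,0,0,0]]'
python3 m.py; python3 -c "
from h import *
c=ctrl.camera('wrist');s=ctrl.camera('side')
cv2.imwrite('pics/w7.png',np.hstack([cv2.resize(c['img'],(400,300)),cv2.resize(s['img'][150:240,220:340],(400,300),interpolation=3)]))"
```

```text
time_s: 10.3
ee_pos: [0.4518, 0.173, 0.2625]
eef_rot: [-2.406, -0.879, -0.418]
force: [-1.1, 0.1, 0.4]
grip_width: 0.0006
grip_force: 0.1
0.128 [230.9 238.1]
0.138 [230.7 234.8]
0.148 [230.5 231.6]
0.158 [230.3 228.3]
w [544 188  16  23 278] [552.5 199.7] on lip plane [0.592  0.1297 0.2154]
w [479 236  69   9 125] [513.9 240.4] on lip plane [0.592  0.1387 0.195 ]
t [285 186  16   6  70] [293.2 189. ] on lip plane [0.592  0.1028 0.2731]
```

View pics/w7.png

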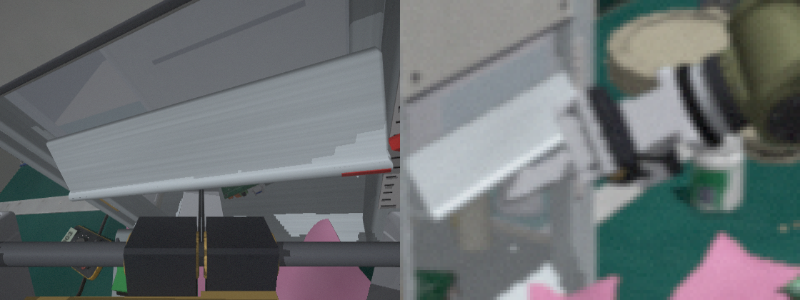

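Lip at 0.195 m now, and the pointer tip is visible at the wrist image's right edge (about (388,142) at 400 px). I'll triangulate the tip.

```bash
python3 - <<'E'
from h import *
import pickle
C=pickle.load(open("c0.pkl","rb"))
c=ctrl.camera("wrist");im=c["img"].astype(int)
m=(im[...,2]>100)&(im[...,2]>1.8*im[...,1])&(im[...,2]>1.8*im[...,0]);m[:,:535]=0;m[225:]=0
ys,xs=np.nonzero(m);k=xs<=xs.min()+1;tip=(xs.min(),ys[k].mean());print(tip,ys[k])
print("top",two(C["top"],(285.7,190),c,tip));print("side",two(C["side"],(274,181.5),c,tip))
for x in(.592,.598,.604):
    o,d=ray(c,*tip);print(x,o+d*(x-o[0])/d[0])
# lip red line right end
o,d=ray(c,513.9,240.4);print("lip",o+d*(.591-o[0])/d[0])
E
```

```text
(np.int64(544), np.float64(196.75)) [193 193 194 194 195 195 196 196 197 197 198 198 199 200 201 202]
top (array([0.60518365, 0.1253867 , 0.19921654]), np.float64(0.0032553144078297704))
side (array([0.60028755, 0.12999806, 0.20967569]), np.float64(0.004335180974434252))
0.592 [0.592      0.13185519 0.2166858 ]
0.598 [0.598      0.12969423 0.20916938]
0.604 [0.604      0.12753327 0.20165296]
lip [0.591      0.13888126 0.19588781]
```

```bash
python3 - <<'E'
from h import *
import pickle
C=pickle.load(open("c0.pkl","rb"))
c=ctrl.camera("wrist");ob=ctrl.get_obs()
Re=Ro.from_euler("xyz",ob["eef_rot"]).as_matrix()
R=np.array(c["R"]);Rte=R@Re;tt=R@ob["ee_pos"]+c["t"]   # cam = Rte*tool + tt
def cam(p,e):
    E=Ro.from_euler("xyz",e).as_matrix();Rn=Rte@E.T;return dict(intrinsics=c["intrinsics"],R=Rn,t=tt-Rn@np.array(p))
w3=cam([.3908,.201,.406],[3.109,1.023,-3.139])
im=cv2.imread("pics/w3.png")[:, :400].astype(int)
m=(im[...,2]>100)&(im[...,2]>1.7*im[...,1])&(im[...,2]>1.7*im[...,0]);m[:,200:]=0
ys,xs=np.nonzero(m)
a=ys>70;k=a&(xs>=xs[a].max()-1);tip=(xs[k].mean(),ys[k].mean());b=ys<=60
print("tip",tip,"line",xs[b].min(),xs[b].max(),ys[b].mean())
T3=(tip[0]*1.4+.5,tip[1]*1.4+.2);T=(544,197)
print("w3+now",two(w3,T3,c,T));print("w3+side",two(w3,T3,C["side"],(274,181.5)));print("w3+top",two(w3,T3,C["top"],(285.7,190)))
A=np.zeros((3,3));B=np.zeros(3)
for q,p in((w3,T3),(c,T),(C["side"],(274,181.5)),(C["top"],(285.7,190))):
    o,d=ray(q,*p);d/=np.linalg.norm(d);P=np.eye(3)-np.outer(d,d);w=4 if q in(w3,c) else 1;A+=w*P;B+=w*P@o
print("all",np.linalg.solve(A,B))
o,d=ray(w3,(xs[b].mean())*1.4,ys[b].mean()*1.4);print("start lip",o+d*(.591-o[0])/d[0])
E
```

```text
tip (np.float64(124.375), np.float64(100.0)) line 130 146 41.0
w3+now (array([0.60568247, 0.12661086, 0.19927983]), np.float64(0.0005587920102630754))
w3+side (array([0.60274836, 0.12719423, 0.20539831]), np.float64(0.008162232031001814))
w3+top (array([0.6049048 , 0.12516979, 0.19937165]), np.float64(0.00266437881688668))Traceback (most recent call last):
  File "<stdin>", line 19, in <module>
ValueError: The truth value of an array with more than one element is ambiguous. Use a.any() or a.all()
```

```bash
python3 -m jog '[[0.2,-0.1,-0.12,0,0,0],[0.4,-0.2,-0.25,0,0,0],[0.4,-0.2,-0.25,0,0,0]]'
python3 -m jog '[[-0.8,0.4,0.5,0,0,0],[-1.6,0.85,0.95,0,0,0],[-2.5,1.3,0,0,0,0],[-2.5,1.3,-4,0,0,0],[-2.5,1.3,-8,0,0,0],[-2.5,1.3,-12,0,0,0],[-2.5,1.3,-12,0,0,0],[-2.5,1.3,-12,0,0,0]]'
python3 - <<'E'
from h import *
import pickle
C={n:ctrl.camera(n) for n in("wrist","side","top")};pickle.dump(C,open("c8.pkl","wb"))
for n,c in C.items():
    im=c["img"].astype(int);m=((im[...,2]>90)&(im[...,2]>1.7*im[...,1])&(im[...,2]>1.7*im[...,0])).astype(np.uint8)
    if n=="side": m[:,:255]=0;m[:,300:]=0;m[:150]=0;m[230:]=0
    if n=="top": m[:,:270]=0;m[:,310:]=0;m[:170]=0;m[215:]=0
    nn,l,st,ce=cv2.connectedComponentsWithStats(m)
    for i in range(1,nn):
        if st[i][4]>5: print(n,st[i],ce[i].round(1))
w=C["wrist"]["img"];s=C["side"]["img"][150:225,220:320]
cv2.imwrite("pics/w8.png",np.hstack([cv2.resize(w,(400,300)),cv2.resize(s,(400,300),interpolation=3)]))
E
```

```text
time_s: 10.95
ee_pos: [0.4517, 0.1727, 0.2675]
eef_rot: [-2.407, -0.879, -0.418]
force: [-0.5, 0.2, -0.1]
grip_width: 0.0004
grip_force: 0.4
time_s: 11.75
ee_pos: [0.3441, 0.1218, 0.3001]
eef_rot: [-2.404, -0.881, -0.42]
force: [-0.6, -0.7, 0.3]
grip_width: 0.0004
grip_force: 0.0
wrist [ 400   95   79   44 1755] [441.7 117.1]
wrist [366 142  30   9  64] [380.8 146.2]
side [276 178   7   8  32] [278.8 180.5]
top [285 186  16   6  72] [293.2 189. ]
```

View pics/w8.png

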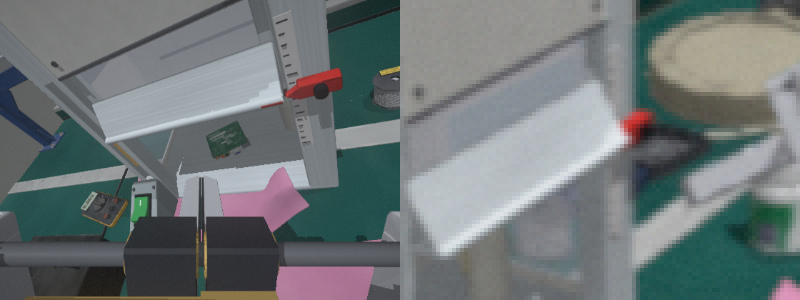

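The wrist view shows the lip's red line ending at about (282,103) and the pointer tip at (285,96), at 400 px width. They are nearly level, so I'll work out the remaining difference by rays.

```bash
python3 - <<'E'
from h import *
import pickle
c=pickle.load(open("c8.pkl","rb"))["wrist"];ob=ctrl.get_obs()
Re=Ro.from_euler("xyz",ob["eef_rot"]).as_matrix()
R=np.array(c["R"]);Rte=R@Re;tt=R@ob["ee_pos"]+c["t"]
def cam(p,e):
    E=Ro.from_euler("xyz",e).as_matrix();Rn=Rte@E.T;return dict(intrinsics=c["intrinsics"],R=Rn,t=tt-Rn@np.array(p))
w3=cam([.3908,.201,.406],[3.109,1.023,-3.139]);w5=cam([.4512,.1741,.1817],[-2.412,-.876,-.41]);w7=cam([.4518,.173,.2625],[-2.406,-.879,-.418])
def red(im,x0,x1,y0,y1):
    im=im.astype(int);m=(im[...,2]>90)&(im[...,2]>1.7*im[...,1])&(im[...,2]>1.7*im[...,0])
    z=np.zeros_like(m);z[y0:y1,x0:x1]=m[y0:y1,x0:x1];return np.nonzero(z)
# pointer tip
ys,xs=red(c["img"],398,480,90,140);k=xs<=xs.min()+1;T8=(xs.min(),ys[k].mean());print("T8",T8,ys[k])
T3=(124.9*1.4,100.5*1.4)
print("tip w8+w7",two(c,T8,w7,(544,197)),"w8+w3",two(c,T8,w3,T3))
# lip line left end before lifting
ys,xs=red(cv2.imread("pics/w5.png")[:,:400],320,400,130,170);k=xs<=xs.min()+1;L5=(xs.min()*1.4,(ys[k].mean()+.5)*1.4)
L3=(147*1.4,41.5*1.4);P,g=two(w3,L3,w5,L5);print("lip start",P,g)
ys,xs=red(c["img"],366,397,140,152);k=xs<=xs.min()+1;L8=(xs.min(),ys[k].mean());print(L8)
for q in(L8,(xs.max(),ys[xs>=xs.max()-1].mean())):
  for x in(.589,.591,.593):
    o,d=ray(c,*q);print("lip now",x,o+d*(x-o[0])/d[0])
E
```

```text
T8 (np.int64(400), np.float64(131.73333333333332)) [128 129 129 130 130 131 131 132 132 133 133 134 134 135 135]
tip w8+w7 (array([0.60777802, 0.12639221, 0.19772163]), np.float64(0.0023363740843703965)) w8+w3 (array([0.60220996, 0.12642859, 0.20016854]), np.float64(0.0012148131836068688))
lip start [0.59696152 0.14833328 0.12543446] 0.0005868098859013839
(np.int64(366), np.float64(149.33333333333334))
lip now 0.589 [0.589      0.14932466 0.20327232]
lip now 0.591 [0.591      0.14977324 0.20164173]
lip now 0.593 [0.593      0.15022182 0.20001114]
lip now 0.589 [0.589      0.13011456 0.2027398 ]
lip now 0.591 [0.591      0.13035202 0.20110336]
lip now 0.593 [0.593      0.13058947 0.19946692]
```

The pointer tip comes out at about 0.199–0.200 m and the lip line at about 0.200 m, which is well within tolerance. The arm is clear, so I'll hand in.

```bash
python3 -c "
from station import ctrl
print(ctrl.hand_in())"
```

```text
the job is handed in; nothing more can be done
None
```

I pressed the extractor switch on, then pushed the sash up from below until its lip stood about level with the red pointer (within about 3 mm by camera), and handed the job in with the arm clear; the result was not reported back.

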